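# Turn the drying box down to its mark and air it

## Task

Take the upturned cup off the deck of the drying box and stand it, still upside down, on the free part of the tray. Then turn the lamp lever until its tip points squarely at the small upright marker tab at the edge of its dial. Once it is there, press the lid lever right down, keep the lid fully up for about three seconds to let the heat out, and let it close; leave the tab and all the other vessels as they stand.

Things in the scene. Friction and masses are not known exactly. Their poses are not given: they have to be found in the camera images.
- dryer: Grey drying box, fixed to the table. Origin: on the table (box underside), x towards the back, y to the box's left, z up. Front part (x -150 to +30, y -130 to +130 mm) is a flat deck 70 mm high; behind it (x +30 to +160 mm) the warm chamber, closed by a white lid whose top is 128 mm above the table, hinged along its back edge. It stands left or right of the robot's centre, with varying yaw up to about 0.25 rad.
- lever_pivot (a point): Point on the vertical hinge axis of the lamp lever, at x +10, y 0 mm of the box, 95 mm above the table (mid-height of the lever).
- lamp_lever (a joint): Angle (rad) of the lamp lever: a flat upright dark steel blade 122 mm long, 12 mm wide and 20 mm high, which sweeps horizontally over the deck, its lower edge 15 mm above the deck (85 to 105 mm above the table). 0 = pointing to the box's -x (front); positive = swung towards the box's -y side. Range -1.15 to 1.15. It starts between -1.0 and -0.75; friction of about 0.22 N m keeps it where it is left (about 2.5 N at 90 mm from the pivot).
- lever_tip (a point): Centre of the outer end of the lamp lever, 122 mm from the pivot axis, 95 mm above the table.
- mark_tab (a joint): Angle (rad) of the marker tab about the same axis and with the same zero and direction as the lamp lever: the lever is right when both angles agree. Somewhere between 0.3 and 0.95. Not to be moved.
- mark (a point): The point of the marker's line where the lever's tip must come (122 mm from the pivot axis, 95 mm above the table). The tab itself is a brass block, 10 mm wide, 10 mm deep and 30 mm high, standing on the deck just beyond the lever's reach, 128 to 138 mm from the axis, its top 100 mm above the table.
- lid_lever (a joint): Angle (rad) of the lid lever on the box's +y side: 0 = at rest, level; 0.3 = pressed fully down to its stop. Its hinge runs along the box's y at x +80 mm, 100 mm above the table, and it reaches towards -x. A spring returns it; pressing at the pad takes about 4 to 8 N.
- pad (a point): Centre of the top face of the lid lever's grey pressing pad (75 mm along the box's x, 42 mm along y), 105 mm above the table at rest; it goes down about 41 mm when fully pressed, on an arc about the hinge 137 mm behind it (so about 5 mm back). Space below it is free.
- lid (a joint): Angle (rad) of the chamber lid: 0 = closed. It is geared to the lid lever and opens 3 times its angle, 0.9 = fully up. The lid swings up and backwards.
- deck_cup: Upturned white plastic cup with black drips, standing on the deck in the lever's way (the only cup on the deck). Origin: centre of its underside (the rim); z up. 100 mm high, 66 mm across at the rim below, tapering to 48 mm at the top; 60 g.
- tray: Shallow grey tray fixed to the table, 170 mm (its x) by 230 mm (its y), rim 18 mm high, 5 mm thick walls and 5 mm floor. Origin: centre of its underside. A bottle stands on one half of it (the half at its +y); the other half is free. Any yaw.
- bottle: White bottle standing on the tray, 54 mm across, 150 mm high. Origin: centre of its underside. To be left alone.
- table_cup: Another upturned white cup, same size as the one on the deck, standing on the table in front of the lid lever. Origin: centre of its underside. To be left alone.
- jar: Blue-and-white jar, 60 mm across, 80 mm high, standing on the table beside the box's -y side. Origin: centre of its underside. To be left alone.
Mind the look-alikes: they are no part of the job. What is shaped like the deck_cup but brown or pink is not meant.

How it is judged:
By the outcome, as a careful person would: the job done as asked, in the order asked, and still so for the second after the job is handed in, with the robot touching nothing.
It also fails if it takes over 72 s, if anything falls off the work surface, if the arm or the gripper's body presses on something with over 40 N, if the wrist force passes 120 N, or if a joint passes its speed limit or range.

## Robot

A 6-joint arm with a two-finger parallel gripper is mounted at the origin on the work surface. World frame = base frame: x ahead of the robot, y to its left, z up, the work surface at z = 0. Lengths are in mm, angles in rad, forces in N, time in s.
With the tool pointing down it reaches from about 275 to 975 mm from the base axis. Payload 8.4 kg.
Tool frame: the origin (TCP) lies between the finger pads; the fingertips stand 11 mm ahead of it and the grasp point (between the pads) lies 8 mm behind it; z points along the fingers, y is the direction in which the jaws open and shut (so a half turn about z gives the same grasp; the last joint's range is limited). The gripper opens to 92 mm and grips with 3 to 60 N. Pads are 20 mm wide; open, the fingers measure 128 mm over their backs; the gripper's body (75 mm by 189 mm) begins 69 mm behind the grasp point.
Start: joints at [-1.218, 0.353, 1.633, -0, 1.155, -0.002], TCP at [217.125, -586.075, 225.583] pointing down, gripper open.
Joint ranges: [-2.63, 2.63], [-0.92, 2.1], [0.06, 2.66], [-1.3, 4.44], [0, 2.69], [-3.02, 3.02]. Speed limits (rad/s): [2.22, 2.22, 2.79, 3.14, 3.14, 3.14].

## Interface

Orientations are given as a unit quaternion [x, y, z, w].
In Python, from rig import sensors, optics, job gives the robot as it stands. The module is installed in compiled form; this text tells all that it offers.
- The arm moves only by the shell command python3 -m creep 'ROWS' [OPENING]. ROWS is JSON, a list of rows, each a list of 2 entries, a list of its own where there are three numbers: the shift along the tool's x, y, z in mm, then the turn, a rotation vector about the tool's x, y, z in rad. In form: [[[x, y, z], [wx, wy, wz]], ...]. A call has 1 to 5 rows; each row shifts and turns the commanded pose from where the row before left it, along the tool's axes as they then stand; what a row does not reach is not made up. A row lasts 1/12 s, in which the tool goes at most 41.7 mm and 7.16 degrees, less where a joint would pass 70% of its speed; a pose out of reach is approached as far as the arm can. A call with a gripper value outside its range is refused whole. OPENING is the gripper's target within -1 to 1 (fully open at 1, half-way at 0, shut at -1), set as the call begins (- or left out, the last holds). The fingers move at their own pace and stop on an object; the grip force is fixed at half the most. Time passes only in rows, so rows that do not move let the fingers close. It gives the time, the measured TCP pose, the force and the opening at its end, in the units of the state.
- sensors.state(): the state, without advancing time (a new reading comes with each control period).
- optics.snapshot(name): name is "scene" or "top" or "wrist"; returns a dict with "color" (400x640x3 uint8, red, green, blue), "range_z" (400x640 float32, mm along the optical axis (not along the pixel's ray), 0 where there is no reading), "intrinsics" (3x3 intrinsics, pixels), "position" and "orientation" of the camera in the world; the wrist camera has in their place "mount" (4x4, takes a point from camera to tool coordinates, whose origin is the TCP and whose axes are the flange's). Camera axes: x right, y down, z forward; pixel columns grow to the right and rows downward; lengths in mm; the calibration is good to about 2 mm. A picture is of the moment at which its call begins: read the wrist's pose just before it.
- job.job_done(): hands the job in, once; it reports no verdict.
The state is a dict: "clock": time; "q": joint angles; "qvel": joint speeds; "effort": joint torques, N m; "tcp_pos": TCP position; "eef_rot": TCP orientation; "ft_force": force on the tool from outside, world axes, zero at the start; "torque": the same for the moment, N m; "finger_gap": opening from 0.0 (shut) to 1.0 (fully open).
Only numpy, scipy, OpenCV 4.12 (cv2) and the standard library are available. Lean on these libraries where they do the work, as an engineer would, in place of code of your own. Each camera call takes 0.05 s, during which the arm holds its last target.

## Working session

There is one attempt and no reset: what is moved stays moved. The work goes in short steps, Python scripts to look and compute and a shell command to move; the robot and the scene stay as the last step left them, time stands still between calls to the robot, and variables do not carry over. Pictures are saved under pics/ and viewed, and the job is handed in when it is done.

```bash
mkdir -p pics
cat > h.py <<'E'
import numpy as np, cv2
from rig import sensors, optics, job
from scipy.spatial.transform import Rotation as R
def cam(n):
    s=sensors.state(); d=optics.snapshot(n)
    if n=="wrist":
        T=np.eye(4);T[:3,:3]=R.from_quat(s['eef_rot']).as_matrix();T[:3,3]=s['tcp_pos'];M=T@np.array(d['mount'])
    else:
        M=np.eye(4);o=np.array(d['orientation']);M[:3,:3]=R.from_quat(o).as_matrix() if o.size==4 else o;M[:3,3]=d['position']
    d['M']=M;return d
def plane(d,u,v,z):
    K=d['intrinsics'];r=d['M'][:3,:3]@np.array([(u-K[0][2])/K[0][0],(v-K[1][2])/K[1][1],1]);p=d['M'][:3,3];return p+r*(z-p[2])/r[2]
def cloud(d):
    K=d['intrinsics'];z=d['range_z'];v,u=np.indices(z.shape);P=np.stack([(u-K[0][2])/K[0][0]*z,(v-K[1][2])/K[1][1]*z,z],-1)
    return P@d['M'][:3,:3].T+d['M'][:3,3]
def save(d,n): cv2.imwrite('pics/'+n,d['color'][...,::-1])
E
python3 - <<'E'
from h import *
for n in("scene","top","wrist"):
    d=cam(n);save(d,n+'0.png');print(n,d['M'].round(3).tolist(),np.array(d['intrinsics']).tolist())
    np.savez(n+'0.npz',color=d['color'],range_z=d['range_z'],intrinsics=d['intrinsics'],M=d['M'])
print(sensors.state())
E
```

```text
scene [[-0.298, 0.701, -0.648, 1167.556], [0.955, 0.213, -0.208, 142.654], [-0.007, -0.681, -0.732, 825.268], [0.0, 0.0, 0.0, 1.0]] [[364.5607490034814, 0.0, 323.19697973749635], [0.0, 364.5607490034814, 203.36874994286444], [0.0, 0.0, 1.0]]
top [[-0.025, -0.979, 0.202, 186.084], [-1.0, 0.026, -0.001, -42.646], [-0.004, -0.202, -0.979, 1775.943], [0.0, 0.0, 0.0, 1.0]] [[483.6580397242873, 0.0, 311.7151610897538], [0.0, 483.6580397242873, 195.36478084254935], [0.0, 0.0, 1.0]]
wrist [[0.347, -0.904, -0.251, 286.564], [-0.938, -0.334, -0.092, -559.878], [-0.001, 0.267, -0.964, 383.7], [0.0, 0.0, 0.0, 1.0]] [[312.27915210269344, 0.0, 319.5975123559276], [0.0, 312.27915210269344, 202.02686856115375], [0.0, 0.0, 1.0]]
{'clock': 0.15, 'q': array([-1.21839805e+00,  3.53480804e-01,  1.63393066e+00,  1.08895275e-05,
        1.15519970e+00, -2.40387715e-03]), 'qvel': array([ 8.97172154e-04, -2.68801042e-03, -3.21967027e-03, -3.44562689e-05,
        7.67477101e-04,  4.57464294e-04]), 'effort': array([ 7.90092654e-04, -5.94203103e+01, -3.34468567e+01,  6.97842892e-02,
        2.03702739e-02, -6.58425029e-05]), 'tcp_pos': array([ 217.00822995, -585.74321483,  225.05526864]), 'eef_rot': array([ 9.84305914e-01,  1.76469849e-01, -8.37599409e-05, -5.02344261e-04]), 'ft_force': array([0.59939952, 1.00326062, 0.16880812]), 'torque': array([-0.01108707,  0.01267485,  0.005828  ]), 'finger_gap': 0.9968041103404081}
```

View pics/scene0.png

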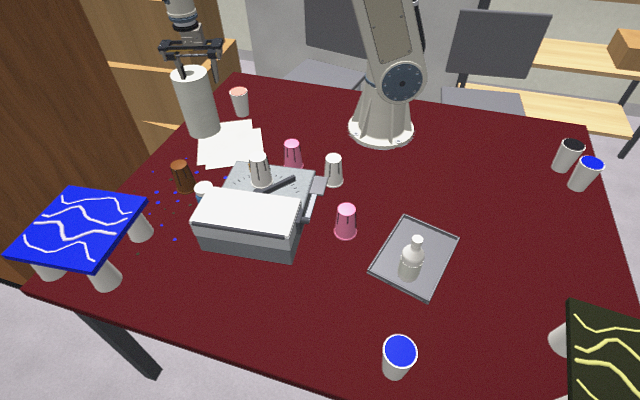

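View pics/top0.png

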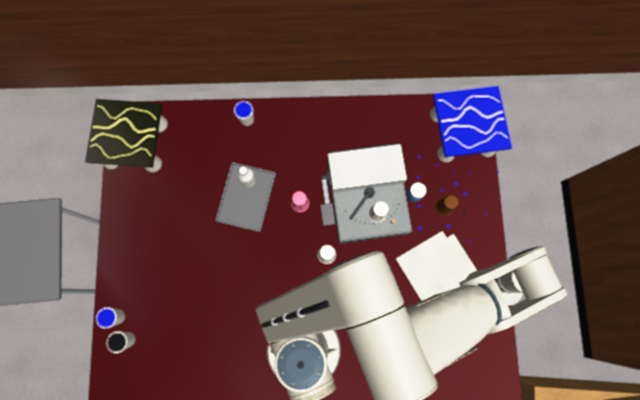

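View pics/wrist0.png

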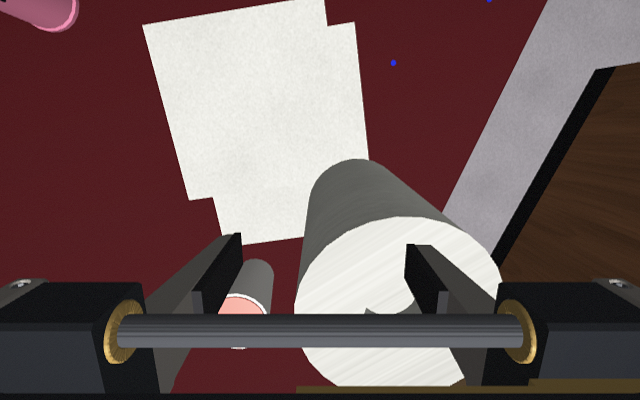

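Run:
```python
from h import *
d={k:v for k,v in np.load('top0.npz').items()}
c=d['color'][130:280,200:480];cv2.imwrite('pics/topz.png',cv2.resize(c,None,fx=2.85,fy=2.85,interpolation=cv2.INTER_CUBIC)[...,::-1])
d={k:v for k,v in np.load('scene0.npz').items()}
c=d['color'][120:290,180:360];cv2.imwrite('pics/scz.png',cv2.resize(c,None,fx=3.4,fy=3.4,interpolation=cv2.INTER_CUBIC)[...,::-1])
```

```text
(no output)
```

View pics/topz.png

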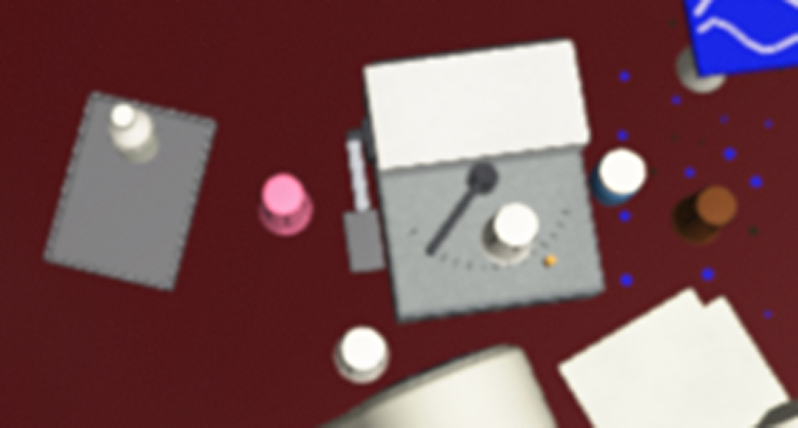

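View pics/scz.png

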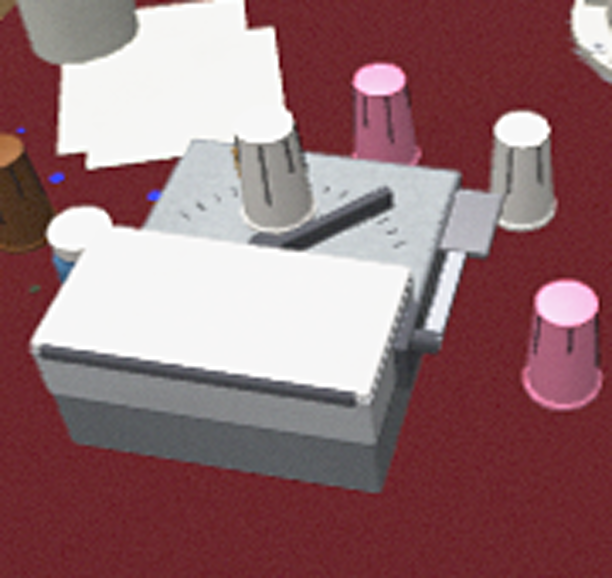

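Run:
```python
from h import *
d={k:v for k,v in np.load('top0.npz').items()}
def f(x,y): return 200+(x+.5)/2.85-.5,130+(y+.5)/2.85-.5
for nm,x,y,z in [('lidBL',364,66,128),('lidBR',572,40,128),('lidFR',589,145,128),('lidFL',380,168,128),('deckFL',398,321,70),('deckFR',604,291,70),('pivot',483,178,105),('tip',431,252,105),('cuptop',516,224,170),('tab',550,261,100),('padFL',351,272,105),('padFR',384,268,105),('padBL',344,213,105),('padBR',375,209,105),('tcup',363,352,100),('jar',622,171,80),('pink',285,194,100),('trayBL',93,92,18),('trayBR',217,122,18),('trayFR',174,290,18),('trayFL',44,260,18),('bottle',123,114,150)]:
    print(nm,plane(d,*f(x,y),z).round(1))
for n in('top0','scene0'):
    d={k:v for k,v in np.load(n+'.npz').items()};P=cloud(d)
    def rect(lo,hi,reg):
        m=(P[...,2]>lo)&(P[...,2]<hi)&(d['range_z']>0)&(P[...,0]>reg[0])&(P[...,0]<reg[1])&(P[...,1]>reg[2])&(P[...,1]<reg[3])
        return P[m]
    q=rect(62,78,(300,900,-500,100));q=q[:,:2].astype(np.float32)
    print(n,len(q),q.min(0),q.max(0)) 
    r=cv2.minAreaRect(q);print('deck',r,cv2.boxPoints(r).round().tolist())
    q=rect(120,138,(300,900,-500,0));r=cv2.minAreaRect(q[:,:2].astype(np.float32));print('lid',q[:,2].mean(),r,cv2.boxPoints(r).round().tolist())
    q=rect(160,180,(300,900,-500,0))[:,:2].astype(np.float32);print('cup',len(q),cv2.minEnclosingCircle(q),q.mean(0))
```

```text
lidBL [ 678.4 -103.5  128. ]
lidBR [ 705.3 -363.9  128. ]
lidFR [ 570.3 -376.4  128. ]
lidFL [ 548.2 -119.   128. ]
deckFL [ 366.4 -137.3   70. ]
deckFR [ 397.1 -394.7   70. ]
pivot [ 537.2 -247.1  105. ]
tip [ 446.2 -178.9  105. ]
cuptop [ 467.  -275.4  170. ]
tab [ 432.1 -324.8  100. ]
padFL [424.1 -80.2 105. ]
padFR [ 427.9 -120.7  105. ]
padBL [497.6 -73.7 105. ]
padBR [ 501.6 -112.1  105. ]
tcup [326.7 -91.9 100. ]
jar [ 546.9 -425.4   80. ]
pink [524.4  -1.4 100. ]
trayBL [685.1 251.6  18. ]
trayBR [639.9  88.1  18. ]
trayFR [419.  145.6  18. ]
trayFL [462.3 313.   18. ]
bottle [618.9 192.7 150. ]
top0 3064 [ 305.39725 -452.03842] [678.0243    27.480877]
deck ((460.2942199707031, -189.59243774414062), (447.7379150390625, 360.49761962890625), 71.91707611083984) [[219.0, -346.0], [562.0, -458.0], [701.0, -33.0], [358.0, 79.0]]
lid 128.3552076498262 ((718.6918334960938, -294.87725830078125), (279.06427001953125, 508.950927734375), 59.01133728027344) [[429.0, -283.0], [865.0, -546.0], [1009.0, -306.0], [572.0, -44.0]]
cup 167 ((465.9866027832031, -273.63037109375), 25.525009155273438) [ 465.80252 -273.66632]
scene0 2414 [ 302.07318 -450.3918 ] [706.2348    28.933432]
deck ((512.3533325195312, -217.41806030273438), (400.6415710449219, 443.2135314941406), 30.05811882019043) [[228.0, -126.0], [450.0, -510.0], [797.0, -309.0], [575.0, 75.0]]
lid 127.43135327721228 ((649.4020385742188, -340.984619140625), (268.2684020996094, 489.1637268066406), 26.860445022583008) [[419.0, -183.0], [640.0, -620.0], [880.0, -499.0], [659.0, -62.0]]
cup 190 ((468.0120544433594, -273.390625), 25.863399505615234) [ 470.3158  -272.54343]
```

Candidates for the deck_cup (top view pixels): white cup on deck (380,210), white table_cup (327,254), pink (300,201), pink behind the box front (scene 291,153), brown (450,203), white jar lid (418,190). By description it's the white one with black drips on the deck; the zoomed crop confirms it (scene pixel 259,170). Moving up and over for a wrist view.

```bash
python3 -m creep '[[[0,0,-37],[0,0,0]],[[0,0,-38],[0,0,0]],[[30,-24,0],[0,0,0]],[[30,-24,0],[0,0,0]],[[30,-24,0],[0,0,0]]]' 1
python3 -m creep '[[[30,-24,0],[0,0,0]],[[30,-24,0],[0,0,0]],[[30,-24,0],[0,0,0]],[[30,-24,0],[0,0,0]],[[30,-24,0],[0,0,0]]]'
python3 -m creep '[[[34,-22,0],[0,0,0]],[[0,0,0],[0,0,0]],[[0,0,0],[0,0,0]],[[0,0,0],[0,0,0]]]'
python3 - <<'E'
from h import *
d=cam('wrist');save(d,'w1.png');np.savez('w1.npz',color=d['color'],range_z=d['range_z'],intrinsics=d['intrinsics'],M=d['M'])
E
```

```text
clock: 0.57
tcp_pos: [276.8, -486.5, 301.0]
eef_rot: [0.984, 0.176, 0.0, 0.0]
ft_force: [1.5, -0.1, -0.3]
finger_gap: 0.999
clock: 0.98
tcp_pos: [375.9, -320.9, 300.6]
eef_rot: [0.984, 0.176, 0.0, 0.0]
ft_force: [0.3, -1.3, -0.1]
finger_gap: 0.997
clock: 1.32
tcp_pos: [399.6, -290.3, 300.5]
eef_rot: [0.984, 0.177, -0.0, 0.0]
ft_force: [0.2, 0.1, 0.3]
finger_gap: 0.999
```

View pics/w1.png

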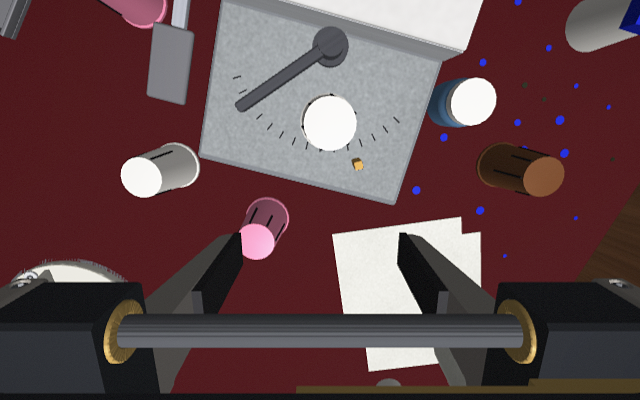

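The wrist view shows the deck cup's top at (330,123), the brass tab at (358,164), the lever hub at (330,47) with the tip at (240,105), and the pad at (171,63).

Run:
```python
from h import *
d={k:v for k,v in np.load('w1.npz').items()}
c=d['color'];P=cloud(d);h=cv2.cvtColor(c,cv2.COLOR_RGB2HSV)
m=((h[...,0]>10)&(h[...,0]<30)&(h[...,1]>100)&(h[...,2]>110)).astype(np.uint8);m[:,:300]=0;m[:140]=0;m[190:]=0;m[:,420:]=0
v,u=np.nonzero(m);print('tab px',u.min(),u.max(),v.min(),v.max(),len(u))
mm=m.astype(bool)&(P[...,2]>93);print('tab top',P[mm].mean(0),mm.sum(), plane(d,u.mean(),v.mean(),95))
def pts(lo,hi,b):
    k=(P[...,2]>lo)&(P[...,2]<hi);k[:b[1]]=0;k[b[3]:]=0;k[:,:b[0]]=0;k[:,b[2]:]=0;return P[k]
q=pts(160,180,(290,80,370,170))[:,:2].astype(np.float32);print('cup',len(q),cv2.minEnclosingCircle(q))
q=pts(98,112,(220,10,355,120));q2=q[:,:2].astype(np.float32);r=cv2.minAreaRect(q2);print('lever',len(q),q[:,2].mean(),r,cv2.boxPoints(r).round(1).tolist())
q=pts(98,112,(140,20,200,110));r=cv2.minAreaRect(q[:,:2].astype(np.float32));print('pad',q[:,2].mean(),r)
for n,u,v,z in[('deckFL',200,157,70),('deckFR',396,205,70),('deckBR',442,62,70),('pivot',330,45,105),('tipL',236,103,105),('tipR',241,110,105),('tcup',141,177,100)]:print(n,plane(d,u,v,z).round(1))
c=c[0:220,190:460];cv2.imwrite('pics/w1z.png',cv2.resize(c,None,fx=2.7,fy=2.7,interpolation=cv2.INTER_CUBIC)[...,::-1])
```

```text
tab px 354 362 160 169 70
tab top [ 433.46354477 -324.43768101  104.60990548] 70 [ 432.43052688 -326.04260196   95.        ]
cup 2280 ((465.6879577636719, -275.06561279296875), 25.723960876464844)
lever 2194 105.29989680173557 ((502.2054748535156, -225.81927490234375), (78.46000671386719, 137.66036987304688), 76.85929107666016) [[426.29998779296875, -248.39999389648438], [560.2999877929688, -279.70001220703125], [578.2000122070312, -203.3000030517578], [444.1000061035156, -172.0]]
pad 104.4974672551481 ((467.16204833984375, -97.31913757324219), (84.78952026367188, 42.39918518066406), 6.54786491394043)
deckFL [ 370.7 -142.4   70. ]
deckFR [ 398.6 -396.3   70. ]
deckBR [ 573.6 -375.9   70. ]
pivot [ 538.5 -250.2  105. ]
tipL [ 449.8 -175.2  105. ]
tipR [ 444.7 -182.3  105. ]
tcup [331.6 -93.1 100. ]
```

View pics/w1z.png

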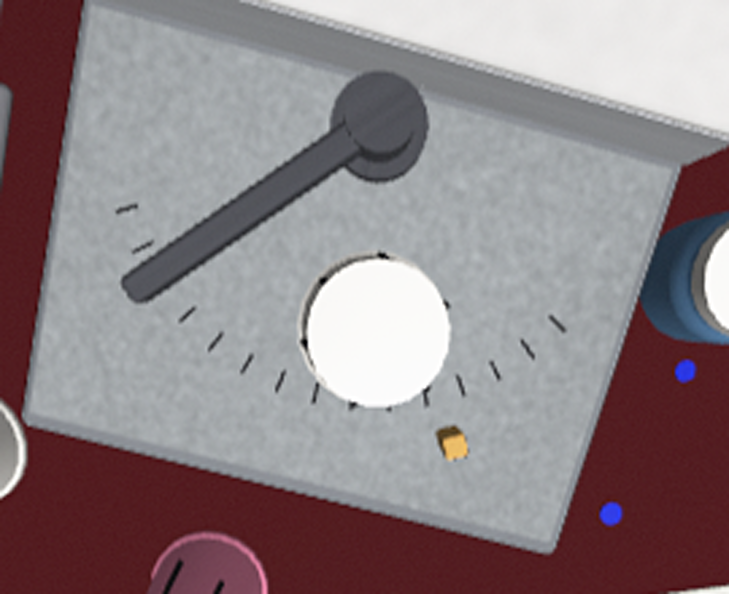

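```bash
python3 -m creep '[[[34,4.4,0],[0,0,0]],[[34,4.3,0],[0,0,0]],[[0,0,40],[0,0,0]],[[0,0,40],[0,0,0]],[[0,0,30],[0,0,0]]]'
python3 -m creep '[[[0,0,25],[0,0,0]],[[0,0,17],[0,0,0]],[[0,0,10],[0,0,0]],[[0,0,0],[0,0,0]],[[0,0,0],[0,0,0]]]'
python3 - <<'E'
from h import *
d=cam('wrist');save(d,'w2.png')
P=cloud(d);k=(abs(P[...,2]-170)<8)&(abs(P[...,0]-466)<40)&(abs(P[...,1]+275)<40)&(d['color'].min(-1)>150);q=P[k][:,:2].astype(np.float32);print(cv2.minEnclosingCircle(q),sensors.state()['tcp_pos'])
E
```

```text
clock: 1.78
tcp_pos: [465.3, -275.7, 188.0]
eef_rot: [0.984, 0.176, -0.001, -0.0]
ft_force: [-0.1, -0.3, -0.2]
finger_gap: 1.002
clock: 2.2
tcp_pos: [466.2, -275.7, 138.8]
eef_rot: [0.984, 0.176, -0.0, -0.0]
ft_force: [0.5, -0.1, 0.5]
finger_gap: 0.996
((465.0489807128906, -275.28057861328125), 24.46416473388672) [ 466.80053258 -275.80823569  139.50257557]
```

View pics/w2.png

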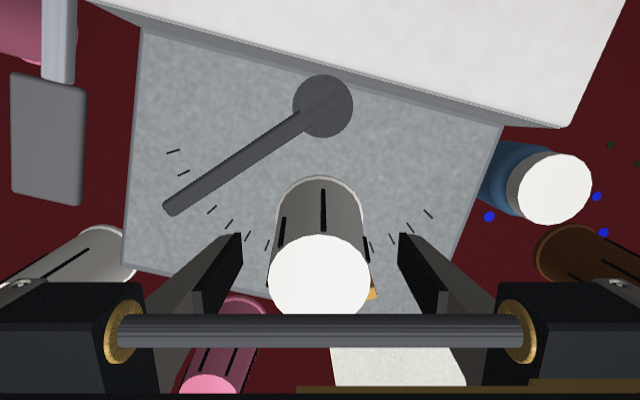

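The cup (top at 320,278) sits centred between the fingers. I'll close on it and lift.

```bash
python3 -m creep '[[[0,0,0],[0,0,0]],[[0,0,0],[0,0,0]],[[0,0,0],[0,0,0]],[[0,0,0],[0,0,0]],[[0,0,0],[0,0,0]]]' -1
python3 -m creep '[[[0,0,0],[0,0,0]],[[0,0,0],[0,0,0]],[[0,0,0],[0,0,0]],[[0,0,0],[0,0,0]],[[0,0,0],[0,0,0]]]' -1
python3 -m creep '[[[0,0,-5],[0,0,0]],[[0,0,-10],[0,0,0]],[[0,0,-20],[0,0,0]],[[0,0,-30],[0,0,0]],[[0,0,-35],[0,0,0]]]'
```

```text
clock: 2.67
tcp_pos: [466.7, -274.8, 139.0]
eef_rot: [0.984, 0.177, 0.0, 0.0]
ft_force: [0.5, 1.0, -0.4]
finger_gap: 0.662
clock: 3.08
tcp_pos: [466.6, -274.7, 138.8]
eef_rot: [0.984, 0.176, 0.0, 0.0]
ft_force: [-0.6, -0.1, 3.1]
finger_gap: 0.573
clock: 3.5
tcp_pos: [465.5, -274.1, 239.0]
eef_rot: [0.984, 0.176, -0.001, -0.001]
ft_force: [0.7, -0.2, -0.7]
finger_gap: 0.57
```

```bash
python3 -m creep '[[[7,-16,0],[0,0,0]],[[14,-32,0],[0,0,0]],[[14,-32,0],[0,0,0]],[[14,-32,0],[0,0,0]],[[14,-32,0],[0,0,0]]]'
python3 -m creep '[[[14,-32,0],[0,0,0]],[[14,-32,0],[0,0,0]],[[14,-32,0],[0,0,0]],[[14,-32,0],[0,0,0]],[[14,-32,0],[0,0,0]]]'
python3 -m creep '[[[14,-32,0],[0,0,0]],[[14,-32,0],[0,0,0]],[[14,-32,0],[0,0,0]],[[14,-32,0],[0,0,0]],[[10,-20,0],[0,0,0]]]'
python3 -m creep '[[[0,0,0],[0,0,0]],[[0,0,0],[0,0,0]]]'
python3 - <<'E'
from h import *
d=cam('wrist');save(d,'w3.png')
np.savez('w3.npz',color=d['color'],range_z=d['range_z'],intrinsics=d['intrinsics'],M=d['M'])
d=cam('top');save(d,'t3.png')
E
```

```text
clock: 3.92
tcp_pos: [475.4, -116.5, 239.5]
eef_rot: [0.984, 0.176, 0.0, 0.0]
ft_force: [0.5, 0.4, -0.4]
finger_gap: 0.572
clock: 4.33
tcp_pos: [485.4, 58.2, 239.5]
eef_rot: [0.984, 0.176, 0.0, 0.0]
ft_force: [1.1, 0.0, 0.3]
finger_gap: 0.572
clock: 4.75
tcp_pos: [495.9, 221.3, 239.5]
eef_rot: [0.984, 0.177, 0.0, -0.0]
ft_force: [0.4, -0.4, -0.7]
finger_gap: 0.573
clock: 4.92
tcp_pos: [495.9, 219.1, 239.0]
eef_rot: [0.984, 0.178, -0.0, 0.0]
ft_force: [-0.6, 0.4, -0.7]
finger_gap: 0.566
```

View pics/w3.png

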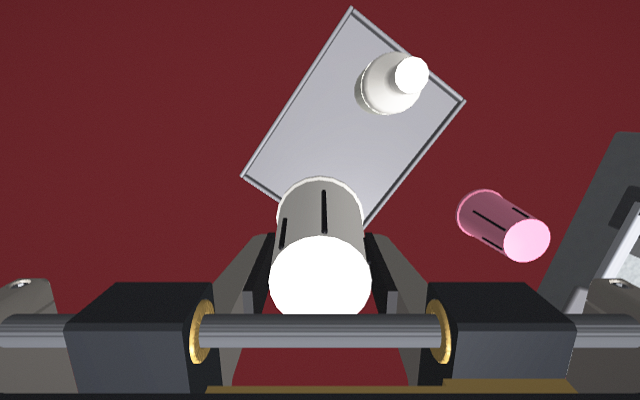

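The cup is in hand (top at 320,278). Tray corners show at (352,8), (465,101) and (242,177), with the bottle on the far half.

Run:
```python
from h import *
d={k:v for k,v in np.load('w3.npz').items()}
A,B,C=[plane(d,*p,18)[:2] for p in((352,8),(465,101),(242,177))]
print(A,B,C,np.linalg.norm(A-B),np.linalg.norm(A-C))
ctr=(B+C)/2; y=(A-C)/np.linalg.norm(A-C);print('ctr',ctr,'y',y,'free',ctr-y*57)
P=cloud(d);k=(P[...,2]>140)&(P[...,2]<158)&(P[...,0]>540);print('bottle',P[k].mean(0))
```

```text
[682.05521115 251.21904963] [639.28827088  92.82387759] [463.43342848 309.25029343] 164.06718656153012 226.19263718740294
ctr [551.36084968 201.03708551] y [ 0.96652917 -0.25655673] free [496.26868679 215.66081924]
bottle [614.10107542 193.65100588 153.75388691]
```

```bash
python3 -m creep '[[[-1,3,20],[0,0,0]],[[0,0,40],[0,0,0]],[[0,0,40],[0,0,0]],[[0,0,30],[0,0,0]],[[0,0,18],[0,0,0]]]'
python3 -m creep '[[[0,0,7],[0,0,0]],[[0,0,3],[0,0,0]],[[0,0,2],[0,0,0]],[[0,0,1],[0,0,0]],[[0,0,1],[0,0,0]]]'
python3 -m creep '[[[0,0,1],[0,0,0]],[[0,0,0],[0,0,0]],[[0,0,0],[0,0,0]]]'
```

```text
clock: 5.43
tcp_pos: [494.4, 212.7, 87.7]
eef_rot: [0.984, 0.176, -0.002, 0.001]
ft_force: [-0.3, -0.0, -1.8]
finger_gap: 0.57
clock: 5.85
tcp_pos: [497.2, 215.3, 77.9]
eef_rot: [0.984, 0.176, 0.001, -0.0]
ft_force: [0.5, -0.4, -0.7]
finger_gap: 0.57
clock: 6.1
tcp_pos: [496.4, 215.2, 76.1]
eef_rot: [0.984, 0.177, 0.0, -0.0]
ft_force: [0.2, 0.5, 0.1]
finger_gap: 0.572
```

```bash
python3 -m creep '[[[0,0,1],[0,0,0]],[[0,0,0.5],[0,0,0]],[[0,0,0],[0,0,0]]]'
python3 -m creep '[[[0,0,0.5],[0,0,0]],[[0,0,0.5],[0,0,0]],[[0,0,0],[0,0,0]]]'
```

```text
clock: 6.35
tcp_pos: [496.1, 215.1, 74.0]
eef_rot: [0.984, 0.177, -0.0, 0.0]
ft_force: [-0.5, -0.0, -1.2]
finger_gap: 0.568
clock: 6.6
tcp_pos: [496.2, 215.2, 73.8]
eef_rot: [0.984, 0.177, -0.0, -0.0]
ft_force: [-2.6, -1.1, 8.9]
finger_gap: 0.573
```

Contact at 8.9 N: the rim is on the tray floor. Back off 0.5 mm, then open slowly.

```bash
python3 -m creep '[[[0,0,-0.5],[0,0,0]],[[0,0,0],[0,0,0]],[[0,0,0],[0,0,0]]]' 0.3
python3 -m creep '[[[0,0,0],[0,0,0]],[[0,0,0],[0,0,0]],[[0,0,0],[0,0,0]],[[0,0,0],[0,0,0]]]' 1
python3 -m creep '[[[0,0,-15],[0,0,0]],[[0,0,-30],[0,0,0]],[[0,0,-40],[0,0,0]],[[0,0,-40],[0,0,0]],[[0,0,-30],[0,0,0]]]' 1
python3 - <<'E'
from h import *
d=cam('wrist');save(d,'w4.png')
P=cloud(d);k=(abs(P[...,2]-105)<8)&(abs(P[...,0]-496)<50)&(abs(P[...,1]-215)<50)&(d['color'].min(-1)>150);q=P[k][:,:2].astype(np.float32);print(P[k][:,2].mean(),cv2.minEnclosingCircle(q),sensors.state()['tcp_pos'])
E
```

```text
clock: 6.85
tcp_pos: [496.2, 215.1, 73.6]
eef_rot: [0.984, 0.176, 0.0, -0.0]
ft_force: [-0.2, -0.1, 0.5]
finger_gap: 0.652
clock: 7.18
tcp_pos: [496.1, 215.1, 73.5]
eef_rot: [0.984, 0.176, -0.0, 0.0]
ft_force: [-0.9, -0.4, 0.8]
finger_gap: 0.915
clock: 7.6
tcp_pos: [496.7, 215.3, 231.7]
eef_rot: [0.984, 0.176, 0.001, -0.0]
ft_force: [0.1, 0.4, -0.0]
finger_gap: 1.001
103.22930511632585 ((494.70526123046875, 214.28517150878906), 24.947439193725586) [499.22618289 216.36395661 236.92312931]
```

View pics/w4.png

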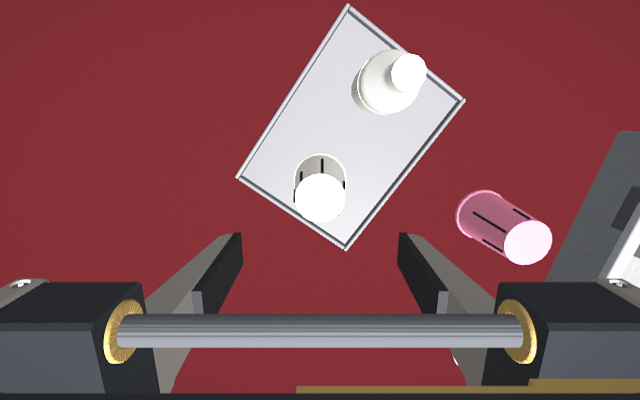

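The cup stands upside down on the free half (320,195), bottle untouched. Next I move back over the box for the lever.

```bash
python3 -m creep '[[[-14,30,-15],[0,0,0]],[[-16,34,-15],[0,0,0]],[[-16,34,0],[0,0,0]],[[-16,34,0],[0,0,0]],[[-16,34,0],[0,0,0]]]' -0.13
python3 -m creep '[[[-16,34,0],[0,0,0]],[[-16,34,0],[0,0,0]],[[-16,34,0],[0,0,0]],[[-16,34,0],[0,0,0]],[[-16,34,0],[0,0,0]]]'
python3 -m creep '[[[-14,34,0],[0,0,0]],[[0,0,0],[0,0,0]],[[0,0,0],[0,0,0]],[[0,0,0],[0,0,0]]]'
python3 - <<'E'
from h import *
d=cam('wrist');save(d,'w5.png')
np.savez('w5.npz',color=d['color'],range_z=d['range_z'],intrinsics=d['intrinsics'],M=d['M'])
c=d['color'][0:230,150:450];cv2.imwrite('pics/w5z.png',cv2.resize(c,None,fx=2.6,fy=2.6,interpolation=cv2.INTER_CUBIC)[...,::-1])
print(sensors.state()['tcp_pos'])
E
```

```text
clock: 8.07
tcp_pos: [480.3, 30.9, 258.8]
eef_rot: [0.984, 0.177, 0.0, 0.0]
ft_force: [-0.2, -0.8, -0.1]
finger_gap: 0.659
clock: 8.48
tcp_pos: [464.2, -156.7, 258.5]
eef_rot: [0.984, 0.176, 0.0, 0.0]
ft_force: [0.4, -0.5, -0.6]
finger_gap: 0.431
clock: 8.82
tcp_pos: [463.1, -191.3, 258.2]
eef_rot: [0.984, 0.176, -0.0, -0.0]
ft_force: [0.0, -0.4, 0.0]
finger_gap: 0.432
[ 463.26604601 -190.76923598  258.27805234]
```

View pics/w5.png

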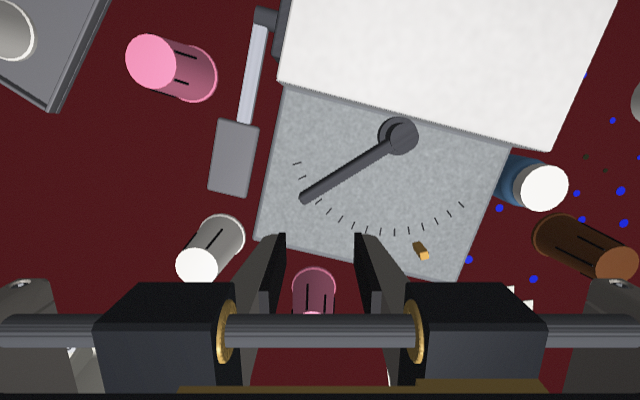

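The lever runs from the hub (400,135) to the tip (305,198); the tab's top is at about (423,255) and the pad at (234,158).

```bash
cat > lev.py <<'E'
from h import *
def measure(d,hub,box,tabbox):
    c=d['color'];P=cloud(d);h=cv2.cvtColor(c,cv2.COLOR_RGB2HSV)
    g=cv2.cvtColor(c,cv2.COLOR_RGB2GRAY)
    m=((g<100)&(h[...,1]<70)&(P[...,2]>96)&(P[...,2]<125)).astype(np.uint8)
    k=np.zeros_like(m);k[box[1]:box[3],box[0]:box[2]]=1;m*=k
    n,l,st,ce=cv2.connectedComponentsWithStats(m);i=1+np.argmax(st[1:,4]);m=(l==i).astype(np.uint8)
    print('z hist',np.percentile(P[m>0][:,2],[5,25,50,75,95]).round(1))
    hubm=cv2.morphologyEx(m,cv2.MORPH_OPEN,cv2.getStructuringElement(cv2.MORPH_ELLIPSE,(25,25)))
    v,u=np.nonzero(hubm); 
    if len(u):
        (cx,cy),r=cv2.minEnclosingCircle(np.stack([u,v],1).astype(np.float32));zz=np.median(P[hubm>0][:,2]);print('hub px',cx,cy,r,'z',zz,plane(d,cx,cy,zz).round(1))
    bl=m&~cv2.dilate(hubm,np.ones((5,5),np.uint8))
    v,u=np.nonzero(bl);q=np.array([plane(d,a,b,105)[:2] for a,b in zip(u,v)],np.float32)
    vx,vy,x0,y0=cv2.fitLine(q,cv2.DIST_HUBER,0,.01,.01).ravel();t=(q-[x0,y0])@[vx,vy]
    e=[np.array([x0,y0])+s*np.array([vx,vy]) for s in(t.min(),t.max())];print('blade line',(vx,vy),'ends',e)
    m=((h[...,0]>8)&(h[...,0]<32)&(h[...,1]>90)&(h[...,2]>190)).astype(np.uint8);k[:]=0;k[tabbox[1]:tabbox[3],tabbox[0]:tabbox[2]]=1;m*=k
    v,u=np.nonzero(m);print('tab top px',u.mean(),v.mean(),len(u),plane(d,u.mean(),v.mean(),100).round(1))
    return m
E
python3 - <<'E'
from lev import *
d={k:v for k,v in np.load('w5.npz').items()}
measure(d,None,(280,100,430,215),(405,235,440,270))
P=cloud(d);c=d['color']
# deck mask -> fit edges
m=((abs(P[...,2]-70)<7)&(c.min(-1)>90)).astype(np.uint8);m[:80]=0
K=d['intrinsics']
for n,p,z in[('deckFL',(255,238),70),('lidFL',(277,84),128),('lidFR',(549,152),128),('lidfrontmid',(413,118),128),('tabtop',(424.5,256),100)]:print(n,plane(d,*p,z).round(1))
q=P[(abs(P[...,2]-105)<5)];k=(abs(P[...,2]-105)<6);k[:115]=0;k[200:]=0;k[:,:205]=0;k[:,262:]=0
r=cv2.minAreaRect(P[k][:,:2].astype(np.float32));print('pad',r)
E
```

```text
z hist [100.4 104.  104.9 107.3 108.6]
blade line (np.float32(0.7916469), np.float32(-0.6109789)) ends [array([ 446.05066, -175.21727], dtype=float32), array([ 553.1558 , -257.87915], dtype=float32)]
tab top px 424.0689655172414 255.41379310344828 58 [ 432.7 -325.3  100. ]
deckFL [ 374.1 -141.8   70. ]
lidFL [ 544.6 -121.6  128. ]
lidFR [ 575.2 -374.5  128. ]
lidfrontmid [ 559.4 -244.5  128. ]
tabtop [ 432.2 -326.1  100. ]
pad ((466.8505859375, -96.78361511230469), (84.79435729980469, 42.32366943359375), 6.016582489013672)
```

View pics/w5z.png

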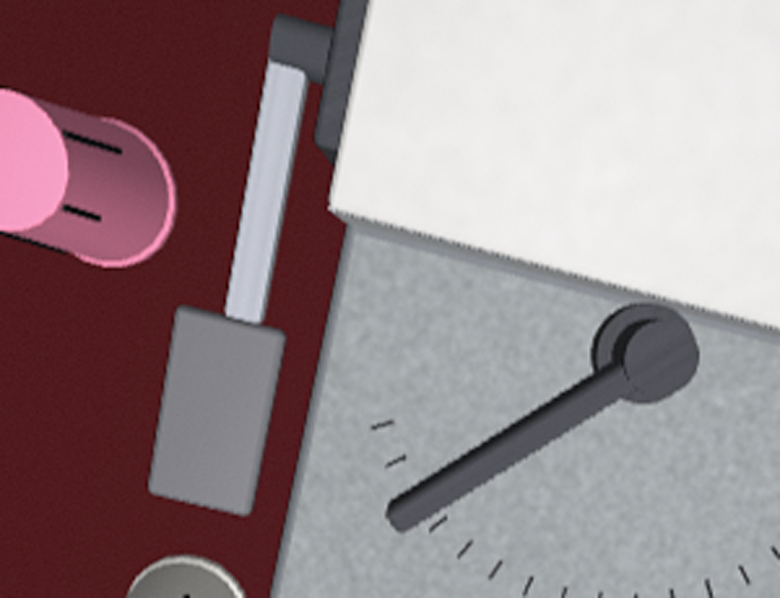

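Run:
```python
from lev import *
d={k:v for k,v in np.load('w5.npz').items()}
P=cloud(d);print('hubz',P[128:142,398:412,2].mean(), plane(d,404.2,135.2,P[128:142,398:412,2].mean()))
# orientation from deck: plane fit direction of front edge in w1
d1={k:v for k,v in np.load('w1.npz').items()}
a=plane(d1,200,157,70);b=plane(d1,396,205,70);print('yaw front', np.arctan2(*(-(a-b)[:2]*[1,-1])))
P1=cloud(d1);print('hub1z',P1[30:50,322:340,2].mean(),plane(d1,331,43,109))
tab=np.array([432.7,-325.5])
for piv in((540,-249),(541,-250),(539,-250)):
    v=np.array(piv)-tab;print(piv,np.hypot(*v),np.arctan2(v[1],v[0]))
```

```text
hubz 110.98301691808477 [ 543.58494049 -247.92487056  110.98301692]
yaw front 0.10937565581948075
hub1z 107.85598949241515 [ 539.84043733 -250.63446188  109.        ]
(540, -249) 131.77837455364215 0.6193673408340858
(541, -250) 132.01946826131365 0.6088022931660391
(539, -250) 130.3838180143533 0.6175747420048068
```

```bash
python3 -m creep '[[[7.6,9.5,0],[0,0,0]],[[0,0,0],[0,0,0.112]],[[0,0,0],[0,0,0.112]],[[0,0,0],[0,0,0.112]],[[0,0,0],[0,0,0.112]]]'
python3 -m creep '[[[0,0,20],[0,0,0.112]],[[0,0,20],[0,0,0.113]],[[0,0,20],[0,0,0.113]],[[0,0,20],[0,0,0.113]],[[0,0,20],[0,0,0.112]]]'
python3 -m creep '[[[0,0,0],[0,0,0]],[[0,0,0],[0,0,0]],[[0,0,0],[0,0,0]]]'
python3 - <<'E'
from h import *
d=cam('wrist');save(d,'w6.png');s=sensors.state();x=R.from_quat(s['eef_rot']).as_matrix()[:,0];print(s['tcp_pos'],np.arctan2(x[1],x[0]))
E
```

```text
clock: 9.28
tcp_pos: [475.0, -197.0, 258.6]
eef_rot: [0.999, -0.048, 0.0, 0.0]
ft_force: [0.5, 0.4, -0.6]
finger_gap: 0.432
clock: 9.7
tcp_pos: [475.0, -197.0, 157.8]
eef_rot: [0.946, -0.324, 0.0, -0.0]
ft_force: [-0.2, 0.1, -0.5]
finger_gap: 0.435
clock: 9.95
tcp_pos: [475.0, -197.7, 159.5]
eef_rot: [0.947, -0.32, 0.001, 0.0]
ft_force: [-0.3, -1.3, -0.2]
finger_gap: 0.438
[ 475.07548498 -197.92477115  159.85658008] -0.6523688505307279
```

View pics/w6.png

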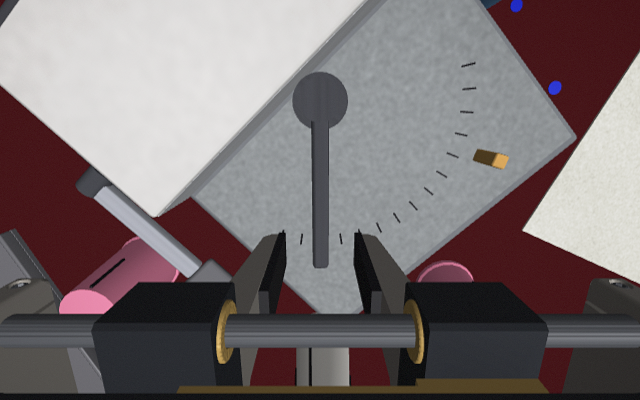

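The blade (x≈320) runs straight up the image between the open fingers, hub at (320,100). Descend and grip.

```bash
python3 -m creep '[[[0,0,30],[0,0,0]],[[0,0,20],[0,0,0]],[[0,0,12],[0,0,0]],[[0,0,6],[0,0,0]],[[0,0,0],[0,0,0]]]'
python3 -m creep '[[[0,0,0],[0,0,0]],[[0,0,0],[0,0,0]],[[0,0,0],[0,0,0]],[[0,0,0],[0,0,0]],[[0,0,0],[0,0,0]]]' -1
python3 -m creep '[[[0,0,0],[0,0,0]],[[0,0,0],[0,0,0]]]'
python3 - <<'E'
from h import *
s=sensors.state();x=R.from_quat(s['eef_rot']).as_matrix()[:,0];print(s['tcp_pos'],np.arctan2(x[1],x[0]))
E
```

```text
clock: 10.42
tcp_pos: [474.0, -197.9, 90.5]
eef_rot: [0.947, -0.322, -0.0, -0.0]
ft_force: [-0.0, -1.2, -0.3]
finger_gap: 0.438
clock: 10.83
tcp_pos: [474.4, -198.1, 91.3]
eef_rot: [0.947, -0.322, 0.001, 0.0]
ft_force: [0.3, 0.9, 3.8]
finger_gap: 0.126
clock: 11.0
tcp_pos: [474.4, -198.0, 91.2]
eef_rot: [0.947, -0.322, 0.001, 0.0]
ft_force: [-0.7, 0.8, 6.2]
finger_gap: 0.128
[ 474.37527421 -198.04371074   91.21709882] -0.65578277428108
```

```bash
python3 -m creep '[[[0.1,4.2,0],[0,0,-0.05]],[[0.4,8.4,0],[0,0,-0.1]],[[0.4,8.4,0],[0,0,-0.1]],[[0.4,8.4,0],[0,0,-0.1]],[[0.4,8.4,0],[0,0,-0.1]]]'
python3 -m creep '[[[0.4,8.4,0],[0,0,-0.1]],[[0.4,8.4,0],[0,0,-0.1]],[[0.4,8.4,0],[0,0,-0.1]],[[0.4,8.4,0],[0,0,-0.1]],[[0.4,8.4,0],[0,0,-0.1]]]'
python3 -m creep '[[[0.4,8.4,0],[0,0,-0.1]],[[0.1,5,0],[0,0,-0.06]],[[0,0,0],[0,0,0]],[[0,0,0],[0,0,0]]]'
python3 - <<'E'
from h import *
d=cam('wrist');save(d,'w7.png');s=sensors.state();x=R.from_quat(s['eef_rot']).as_matrix()[:,0];print(s['tcp_pos'],np.arctan2(x[1],x[0]))
d=cam('scene');c=d['color'][120:260,180:360];cv2.imwrite('pics/s7.png',cv2.resize(c,None,fx=4,fy=4,interpolation=cv2.INTER_CUBIC)[...,::-1])
E
```

```text
clock: 11.42
tcp_pos: [458.9, -232.4, 91.3]
eef_rot: [0.995, -0.101, 0.001, 0.0]
ft_force: [3.2, 2.3, 3.2]
finger_gap: 0.128
clock: 11.83
tcp_pos: [460.9, -274.2, 91.3]
eef_rot: [0.989, 0.148, 0.001, 0.0]
ft_force: [3.9, 1.6, 3.2]
finger_gap: 0.128
clock: 12.17
tcp_pos: [465.8, -286.8, 91.3]
eef_rot: [0.975, 0.224, 0.001, 0.001]
ft_force: [3.0, -2.0, 5.0]
finger_gap: 0.129
[ 465.7686498  -286.69706999   91.2674764 ] 0.45097827058630247
```

View pics/w7.png

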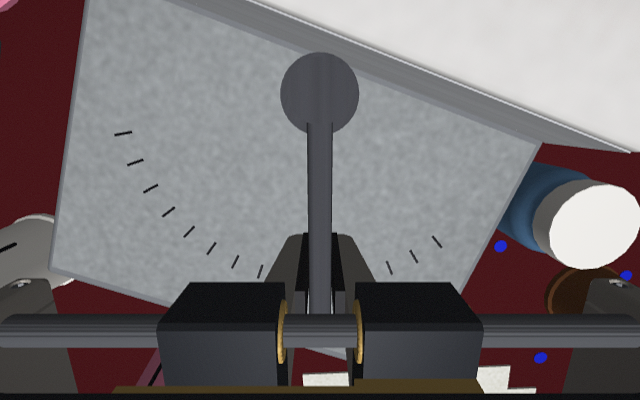

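View pics/s7.png

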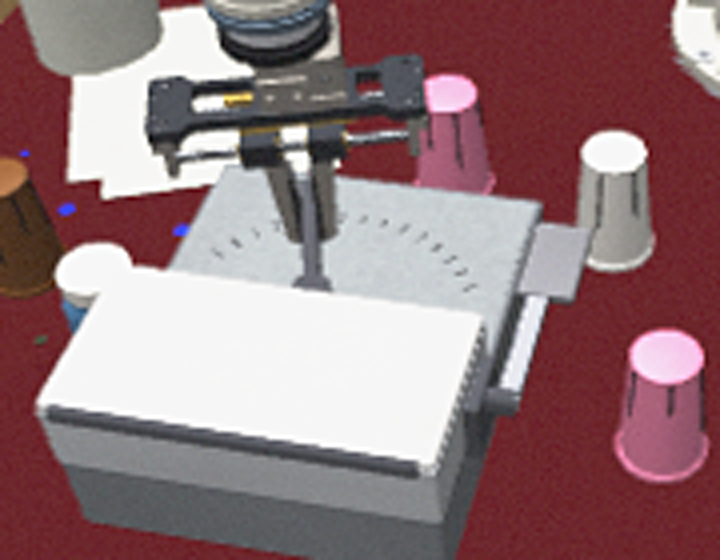

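```bash
python3 -m creep '[[[0.3,6.5,0],[0,0,-0.077]],[[0.3,6.5,0],[0,0,-0.077]],[[0,0,0],[0,0,0]],[[0,0,0],[0,0,0]]]'
python3 -m creep '[[[0,0,0],[0,0,0]],[[0,0,0],[0,0,0]],[[0,0,0],[0,0,0]],[[0,0,0],[0,0,0]]]' -0.13
python3 -m creep '[[[0,0,-10],[0,0,0]],[[0,0,-25],[0,0,0]],[[0,0,-35],[0,0,0]],[[-20,0,-30],[0,0,0]],[[-35,0,-20],[0,0,0]]]'
python3 -m creep '[[[-35,0,-20],[0,0,0]],[[-20,0,-10],[0,0,0]],[[0,0,0],[0,0,0]],[[0,0,0],[0,0,0]],[[0,0,0],[0,0,0]]]'
python3 - <<'E'
from h import *
d=cam('wrist');save(d,'w8.png');s=sensors.state();x=R.from_quat(s['eef_rot']).as_matrix()[:,0];print(s['tcp_pos'],np.arctan2(x[1],x[0]))
np.savez('w8.npz',color=d['color'],range_z=d['range_z'],intrinsics=d['intrinsics'],M=d['M'])
E
```

```text
clock: 12.6
tcp_pos: [472.3, -297.9, 91.2]
eef_rot: [0.955, 0.298, 0.001, 0.001]
ft_force: [2.2, -2.3, 6.4]
finger_gap: 0.127
clock: 12.93
tcp_pos: [470.5, -296.6, 90.1]
eef_rot: [0.954, 0.299, -0.001, -0.001]
ft_force: [0.1, 0.2, 0.9]
finger_gap: 0.392
clock: 13.35
tcp_pos: [428.3, -328.5, 214.2]
eef_rot: [0.954, 0.3, 0.001, 0.001]
ft_force: [0.6, -1.2, 0.0]
finger_gap: 0.434
clock: 13.77
tcp_pos: [381.2, -359.5, 240.4]
eef_rot: [0.954, 0.299, 0.0, -0.0]
ft_force: [0.4, 0.2, -0.9]
finger_gap: 0.434
[ 381.36998304 -359.23562225  240.01203011] 0.6079471742251434
```

View pics/w8.png

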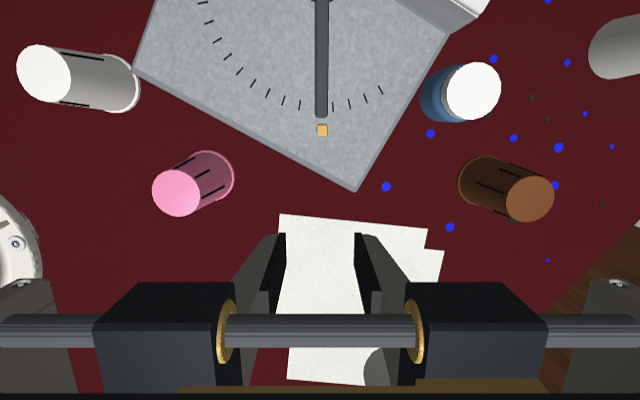

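Run:
```python
from lev import *
d={k:v for k,v in np.load('w8.npz').items()};c=d['color'];g=c.mean(-1)
# blade: intensity weighted edge centres per row
pts=[]
for v in range(12,112,4):
    row=g[v,300:345];b=np.where(row<105)[0]; 
    lo,hi=b.min()+300,b.max()+300;pts.append((v,lo,hi,(lo+hi)/2))
print(pts[::4])
A=np.array([plane(d,p[3],p[0],105)[:2] for p in pts]);vx,vy,x0,y0=cv2.fitLine(A.astype(np.float32),cv2.DIST_HUBER,0,.01,.01).ravel()
if vx<0:vx,vy=-vx,-vy
print('blade yaw',np.arctan2(vy,vx),(x0,y0))
h=cv2.cvtColor(c,cv2.COLOR_RGB2HSV);m=((h[...,1]>70)&(h[...,0]>8)&(h[...,0]<32));m[:120]=0;m[142:]=0;m[:,:305]=0;m[:,340:]=0
v,u=np.nonzero(m);print('tab',u.min(),u.max(),v.min(),v.max(),u.mean(),v.mean());T=plane(d,u.mean(),v.mean(),100)[:2];print(T)
n=np.array([-vy,vx]);print('lateral offset of tab from blade line mm',(T-[x0,y0])@n)
print('tool line',(T-np.array([470.5,-296.6]))@np.array([-np.sin(.608),np.cos(.608)]))
cv2.imwrite('pics/w8z.png',cv2.resize(c[60:150,270:370],None,fx=6,fy=6,interpolation=cv2.INTER_CUBIC)[...,::-1])
```

```text
[(12, np.int64(315), np.int64(328), np.float64(321.5)), (28, np.int64(315), np.int64(328), np.float64(321.5)), (44, np.int64(315), np.int64(328), np.float64(321.5)), (60, np.int64(315), np.int64(328), np.float64(321.5)), (76, np.int64(315), np.int64(327), np.float64(321.0)), (92, np.int64(315), np.int64(327), np.float64(321.0)), (108, np.int64(315), np.int64(333), np.float64(324.0))]
blade yaw 0.5988568 (np.float32(480.26672), np.float32(-291.9912))
tab 317 326 124 135 321.5 129.5
[ 432.66299209 -325.41884509]
lateral offset of tab from blade line mm -0.7764239294197959
tool line -2.040759489480014
```

View pics/w8z.png

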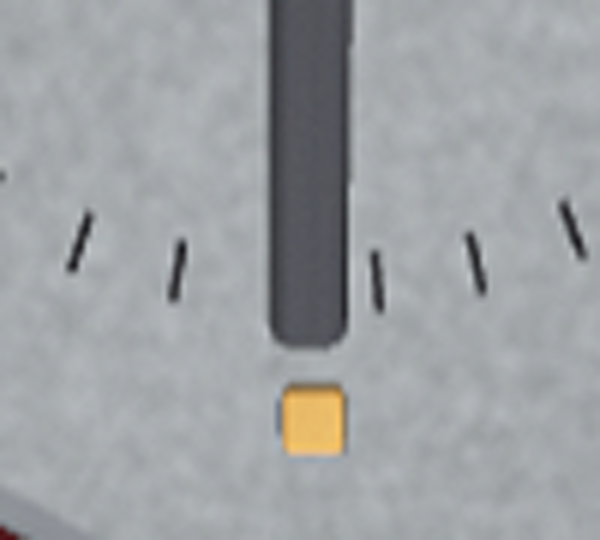

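The tip points at the tab, within about 1 mm (blade centre 321, tab centre 321.9). Next I locate the pad centre.

Run:
```python
from h import *
d={k:v for k,v in np.load('w5.npz').items()}
q=np.array([plane(d,*p,105) for p in((218.5,117.3),(259.6,126.9),(246.9,198.5),(207.3,188.5))]);print(q.round(1),q.mean(0))
print(np.arctan2((q[0]-q[3])[1],(q[0]-q[3])[0]),np.arctan2((q[1]-q[2])[1],(q[1]-q[2])[0]))
print(sensors.state()['q'])
```

```text
[[ 497.4  -74.6  105. ]
 [ 502.4 -114.4  105. ]
 [ 429.1 -123.5  105. ]
 [ 425.2  -82.4  105. ]] [463.5247991 -98.7302433 105.       ]
0.10836915599531143 0.12335890159613692
[-7.58652734e-01  1.81492344e-01  1.83141178e+00  4.48136146e-04
  1.12974251e+00  2.04004797e-01]
```

```bash
python3 -m creep '[[[26.6,-21.2,0],[0,0,0]],[[26.6,-21.2,0],[0,0,0]],[[26.6,-21.2,0],[0,0,0]],[[26.6,-21.2,0],[0,0,0]],[[26.6,-21.2,0],[0,0,0]]]' -1
python3 -m creep '[[[26.6,-21.2,0],[0,0,0]],[[26.6,-21.2,0],[0,0,0]],[[26.4,-21.3,0],[0,0,0]],[[0,0,0],[0,0,-0.12]],[[0,0,0],[0,0,-0.12]]]'
python3 -m creep '[[[0,0,0],[0,0,-0.12]],[[0,0,0],[0,0,-0.12]],[[0,0,0],[0,0,-0.12]],[[0,0,0],[0,0,-0.12]],[[0,0,0],[0,0,-0.12]]]'
python3 -m creep '[[[0,0,0],[0,0,-0.12]],[[0,0,0],[0,0,-0.12]],[[0,0,0],[0,0,-0.12]],[[0,0,0],[0,0,-0.12]],[[0,0,0],[0,0,-0.12]]]'
python3 -m creep '[[[0,0,0],[0,0,-0.12]],[[0,0,0],[0,0,-0.12]],[[0,0,0],[0,0,-0.12]],[[0,0,0],[0,0,-0.12]],[[0,0,0],[0,0,-0.12]]]'
python3 -m creep '[[[0,0,0],[0,0,-0.12]],[[0,0,0],[0,0,-0.12]],[[0,0,0],[0,0,-0.12]],[[0,0,0],[0,0,-0.12]],[[0,0,0],[0,0,-0.12]]]'
python3 - <<'E'
from h import *
d=cam('wrist');save(d,'w9.png');s=sensors.state();x=R.from_quat(s['eef_rot']).as_matrix()[:,0];print(s['tcp_pos'],np.arctan2(x[1],x[0]),s['q'],s['finger_gap'])
E
```

```text
clock: 14.23
tcp_pos: [430.0, -194.5, 239.7]
eef_rot: [0.954, 0.3, -0.001, -0.001]
ft_force: [-0.2, 0.4, -0.0]
finger_gap: 0.096
clock: 14.65
tcp_pos: [459.0, -96.2, 239.6]
eef_rot: [0.91, 0.416, -0.001, -0.001]
ft_force: [-0.1, 0.2, 0.5]
finger_gap: 0.001
clock: 15.07
tcp_pos: [458.6, -98.1, 239.6]
eef_rot: [0.747, 0.665, -0.0, -0.001]
ft_force: [1.5, -0.2, 0.7]
finger_gap: 0.008
clock: 15.48
tcp_pos: [458.6, -98.1, 239.6]
eef_rot: [0.517, 0.856, -0.0, -0.001]
ft_force: [0.9, 0.1, 0.4]
finger_gap: 0.004
clock: 15.9
tcp_pos: [458.6, -98.1, 239.6]
eef_rot: [0.241, 0.971, 0.0, -0.001]
ft_force: [0.1, -0.9, 0.1]
finger_gap: 0.006
clock: 16.32
tcp_pos: [458.6, -98.1, 239.6]
eef_rot: [-0.057, 0.998, 0.0, -0.001]
ft_force: [-0.0, 0.0, -0.1]
finger_gap: 0.005
[458.58168809 -98.16621099 239.65146744] -3.019143833930061 [-2.14216359e-01  9.25677650e-02  1.93764418e+00  2.03642372e-04
  1.11324898e+00 -1.90755096e+00] 0.0020132126855412387
```

View pics/w9.png

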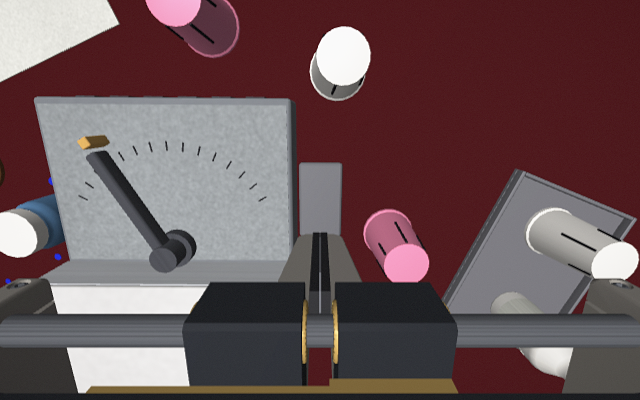

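The view shows the pad (320,195) right under the closed fingers, with the lever still pointing at the tab. Descend to the pad.

```bash
python3 -m creep '[[[0,0,20],[0,0,0]],[[0,0,38],[0,0,0]],[[0,0,35],[0,0,0]],[[0,0,18],[0,0,0]],[[0,0,6],[0,0,0]]]'
python3 -m creep '[[[0,0,3],[0,0,0]],[[0,0,3],[0,0,0]],[[0,0,3],[0,0,0]],[[0,0,0],[0,0,0]]]'
```

```text
clock: 16.78
tcp_pos: [456.3, -97.9, 120.0]
eef_rot: [-0.052, 0.999, 0.001, -0.003]
ft_force: [-0.1, -0.3, 0.8]
finger_gap: 0.006
clock: 17.12
tcp_pos: [459.6, -99.2, 115.4]
eef_rot: [-0.053, 0.999, -0.0, 0.001]
ft_force: [0.3, 1.3, 3.8]
finger_gap: 0.006
```

```bash
python3 -m creep '[[[-0.1,0,5],[0,0,0]],[[-0.3,0,5],[0,0,0]],[[-0.4,0,5],[0,0,0]],[[-0.5,0,5],[0,0,0]],[[-0.6,0,5],[0,0,0]]]'
python3 -m creep '[[[-0.7,0,4],[0,0,0]],[[-0.7,0,3],[0,0,0]],[[-0.5,0,2],[0,0,0]],[[0,0,0],[0,0,0]],[[0,0,0],[0,0,0]]]'
python3 - <<'E'
from h import *
d=cam('scene');save(d,'s10.png')
E
```

```text
clock: 17.53
tcp_pos: [461.4, -99.2, 90.6]
eef_rot: [-0.053, 0.999, -0.0, 0.001]
ft_force: [-0.6, 1.0, 6.0]
finger_gap: 0.004
clock: 17.95
tcp_pos: [463.2, -99.0, 81.5]
eef_rot: [-0.053, 0.999, -0.0, 0.001]
ft_force: [-1.4, 1.4, 5.9]
finger_gap: 0.009
```

View pics/s10.png

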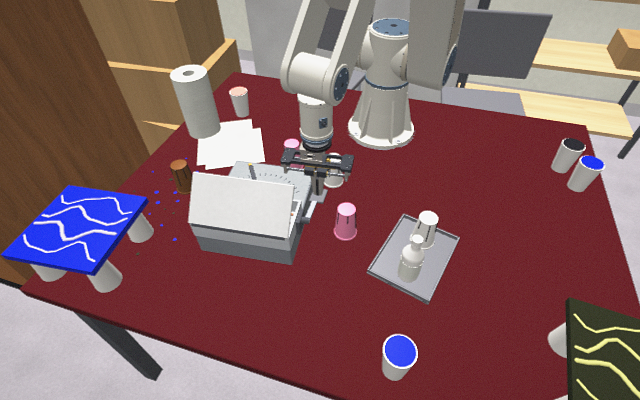

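The lid is rising (front edge near 245,180). Pressing on to the stop in small steps.

```bash
python3 -m creep '[[[-0.2,0,1],[0,0,0]],[[-0.2,0,1],[0,0,0]],[[0,0,0],[0,0,0]]]'
python3 -m creep '[[[-0.2,0,1],[0,0,0]],[[-0.2,0,1],[0,0,0]],[[0,0,0],[0,0,0]]]'
```

```text
clock: 18.25
tcp_pos: [463.6, -99.0, 79.5]
eef_rot: [-0.053, 0.999, -0.0, 0.001]
ft_force: [-0.7, 1.0, 5.6]
finger_gap: 0.008
clock: 18.5
tcp_pos: [464.1, -99.0, 77.7]
eef_rot: [-0.053, 0.999, -0.0, 0.001]
ft_force: [-1.8, 2.6, 11.8]
finger_gap: 0.006
```

```bash
python3 -m creep '[[[0,0,0.5],[0,0,0]],[[0,0,0],[0,0,0]],[[0,0,0],[0,0,0]]]'
python3 - <<'E'
from h import *
d=cam('scene');save(d,'s11.png');P=cloud(d)
k=(d['color'].min(-1)>150)&(P[...,0]>540)&(P[...,0]<760)&(P[...,1]>-400)&(P[...,1]<-90)&(P[...,2]>110);q=P[k]
A=np.c_[q[:,:2]@[.993,.115],np.ones(len(q))];s=np.linalg.lstsq(A,q[:,2],rcond=None)[0];print(np.arctan(s[0]),q[:,2].max())
E
```

```text
clock: 18.75
tcp_pos: [464.2, -99.0, 77.5]
eef_rot: [-0.053, 0.999, -0.0, 0.001]
ft_force: [-3.5, 2.5, 12.9]
finger_gap: 0.005
-0.8140514467822383 228.2397295017263
```

```bash
python3 -m creep '[[[0,0,0.7],[0,0,0]],[[0,0,0],[0,0,0]],[[0,0,0],[0,0,0]],[[0,0,0],[0,0,0]],[[0,0,0],[0,0,0]]]'
for i in 1; do python3 -m creep '[[[0,0,0],[0,0,0]],[[0,0,0],[0,0,0]],[[0,0,0],[0,0,0]],[[0,0,0],[0,0,0]],[[0,0,0],[0,0,0]]]'; done
python3 - <<'E'
from h import *
d=cam('scene');c=d['color'][120:280,160:380];cv2.imwrite('pics/s12.png',cv2.resize(c,None,fx=3.5,fy=3.5,interpolation=cv2.INTER_CUBIC)[...,::-1]);P=cloud(d)
u=235
for v in range(170,215,6):print(v,P[v,u].round(0))
E
```

```text
clock: 19.22
tcp_pos: [464.3, -99.0, 77.2]
eef_rot: [-0.053, 0.999, -0.0, 0.001]
ft_force: [-3.4, 2.2, 18.3]
finger_gap: 0.005
clock: 19.63
tcp_pos: [464.3, -99.0, 77.2]
eef_rot: [-0.053, 0.999, -0.0, 0.001]
ft_force: [-3.1, 1.9, 17.4]
finger_gap: 0.005
170 [ 444. -375.   70.]
176 [ 468. -363.   69.]
182 [ 625. -254.  218.]
188 [ 636. -250.  209.]
194 [ 643. -249.  196.]
200 [ 652. -247.  185.]
206 [ 660. -246.  172.]
212 [ 670. -243.  161.]
```

View pics/s12.png

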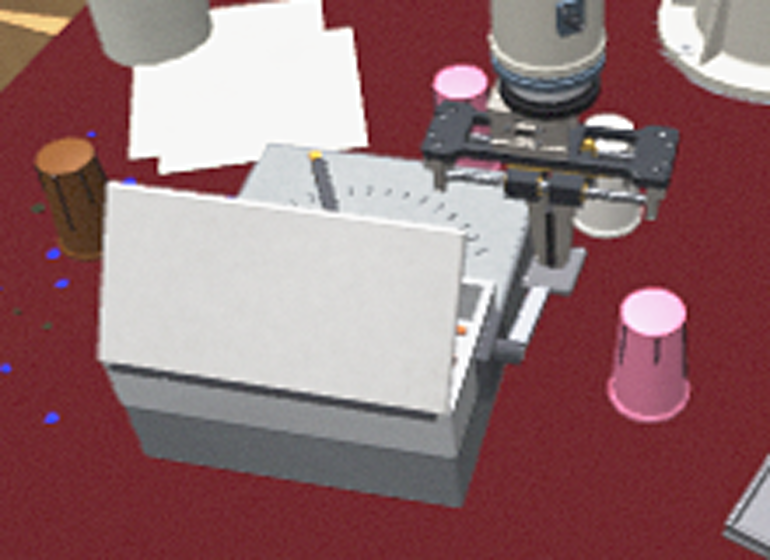

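The lid slope measures about 0.89 rad: fully up, with 18 N against the stop. Holding.

```bash
python3 -m creep '[[[0,0,0],[0,0,0]],[[0,0,0],[0,0,0]],[[0,0,0],[0,0,0]],[[0,0,0],[0,0,0]],[[0,0,0],[0,0,0]]]'
python3 -m creep '[[[0,0,0],[0,0,0]],[[0,0,0],[0,0,0]],[[0,0,0],[0,0,0]],[[0,0,0],[0,0,0]],[[0,0,0],[0,0,0]]]'
python3 -m creep '[[[0,0,0],[0,0,0]],[[0,0,0],[0,0,0]],[[0,0,0],[0,0,0]],[[0,0,0],[0,0,0]],[[0,0,0],[0,0,0]]]'
python3 -m creep '[[[0,0,0],[0,0,0]],[[0,0,0],[0,0,0]],[[0,0,0],[0,0,0]],[[0,0,0],[0,0,0]],[[0,0,0],[0,0,0]]]'
python3 -m creep '[[[0,0,0],[0,0,0]],[[0,0,0],[0,0,0]],[[0,0,0],[0,0,0]],[[0,0,-2],[0,0,0]],[[0.5,0,-4],[0,0,0]]]'
python3 -m creep '[[[0.7,0,-6],[0,0,0]],[[0.7,0,-6],[0,0,0]],[[0.6,0,-6],[0,0,0]],[[0.5,0,-6],[0,0,0]],[[0.4,0,-6],[0,0,0]]]'
python3 -m creep '[[[0.2,0,-6],[0,0,0]],[[0,0,-10],[0,0,0]],[[0,0,-20],[0,0,0]],[[0,0,-35],[0,0,0]],[[0,0,-40],[0,0,0]]]'
python3 -m creep '[[[0,0,-30],[0,0,0]],[[0,0,-10],[0,0,0]],[[0,0,0],[0,0,0]],[[0,0,0],[0,0,0]],[[0,0,0],[0,0,0]]]'
python3 - <<'E'
from h import *
d=cam('scene');save(d,'s13.png')
d=cam('wrist');save(d,'w13.png');np.savez('w13.npz',color=d['color'],range_z=d['range_z'],intrinsics=d['intrinsics'],M=d['M'])
P=cloud(d);print('pad z',P[150:180,312:330,2].mean())
E
```

```text
clock: 20.1
tcp_pos: [464.3, -98.9, 77.2]
eef_rot: [-0.053, 0.999, -0.0, 0.001]
ft_force: [-3.8, 2.7, 17.6]
finger_gap: 0.003
clock: 20.52
tcp_pos: [464.2, -98.9, 77.2]
eef_rot: [-0.053, 0.999, -0.0, 0.001]
ft_force: [-3.0, 1.8, 17.9]
finger_gap: 0.005
clock: 20.93
tcp_pos: [464.3, -99.0, 77.2]
eef_rot: [-0.053, 0.999, -0.0, 0.001]
ft_force: [-3.3, 1.8, 17.4]
finger_gap: 0.002
clock: 21.35
tcp_pos: [464.3, -98.9, 77.1]
eef_rot: [-0.053, 0.999, -0.0, 0.001]
ft_force: [-3.1, 2.4, 17.8]
finger_gap: 0.008
clock: 21.77
tcp_pos: [463.0, -99.0, 82.2]
eef_rot: [-0.053, 0.999, -0.0, 0.0]
ft_force: [-2.0, 0.3, 3.9]
finger_gap: 0.005
clock: 22.18
tcp_pos: [459.8, -99.3, 112.1]
eef_rot: [-0.053, 0.999, -0.0, 0.0]
ft_force: [-2.1, -0.3, 3.3]
finger_gap: 0.004
clock: 22.6
tcp_pos: [458.4, -98.9, 222.8]
eef_rot: [-0.053, 0.999, 0.001, -0.001]
ft_force: [1.1, -0.5, 0.1]
finger_gap: 0.005
clock: 23.02
tcp_pos: [458.7, -99.0, 260.8]
eef_rot: [-0.053, 0.999, 0.0, -0.001]
ft_force: [-0.5, 0.9, 0.2]
finger_gap: 0.008
pad z 70.4900518274493
```

View pics/s13.png

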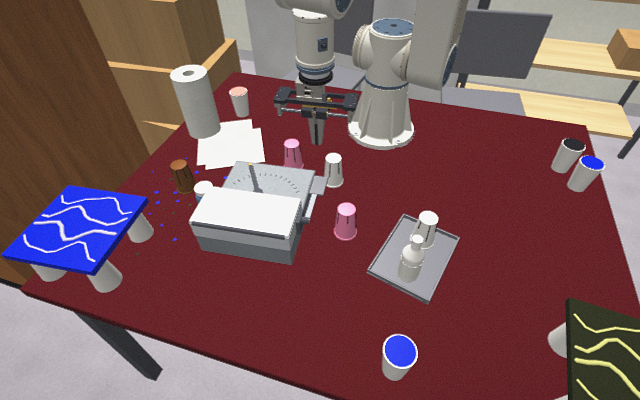

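View pics/w13.png

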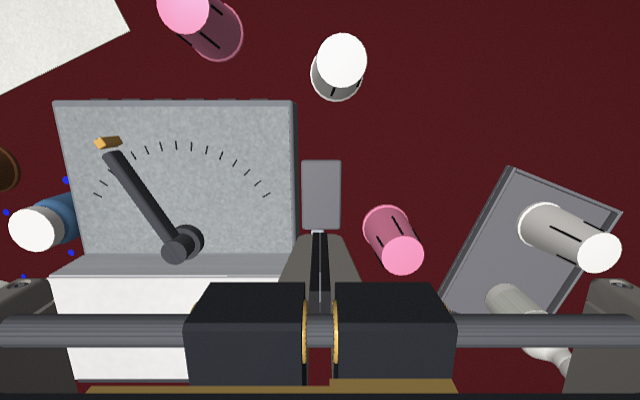

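The lid has closed and all vessels are in place. One last numeric check of the pad, lid and lever alignment.

Run:
```python
from h import *
d={k:v for k,v in np.load('w13.npz').items()};P=cloud(d);print('pad z',np.median(P[170:220,308:334,2]),'lid z',np.median(P[300:310,80:170,2]))
c=d['color'];h=cv2.cvtColor(c,cv2.COLOR_RGB2HSV)
m=(h[...,0]>8)&(h[...,0]<32)&(h[...,1]>70)&(h[...,2]>190);m[:130]=0;m[155:]=0;m[:,:85]=0;m[:,130:]=0
v,u=np.nonzero(m);T=plane(d,u.mean(),v.mean(),100)[:2]
# blade top face via 105 plane: hub centre click and depth
k=(abs(P[...,2]-105)<4)&(c.max(-1)<100);k[:150]=0;k[232:]=0;k[:,:95]=0;k[:,175:]=0
q=P[k][:,:2];print(k.sum())
vv,uu=np.nonzero(k);Q=np.array([plane(d,a,b,105)[:2] for a,b in zip(uu,vv)],np.float32)
vx,vy,x0,y0=cv2.fitLine(Q,cv2.DIST_HUBER,0,.01,.01).ravel()
if vx<0:vx,vy=-vx,-vy
print('yaw',np.arctan2(vy,vx),'tab',T,'off',(T-[x0,y0])@[-vy,vx])
cv2.imwrite('pics/w13z.png',cv2.resize(c[120:270,80:220],None,fx=4,fy=4,interpolation=cv2.INTER_CUBIC)[...,::-1])
```

```text
pad z 104.91523878634257 lid z 128.05434878744953
1034
yaw 0.61105025 tab [ 432.19833176 -325.47076989] off -2.1812734874573843
```

View pics/w13z.png

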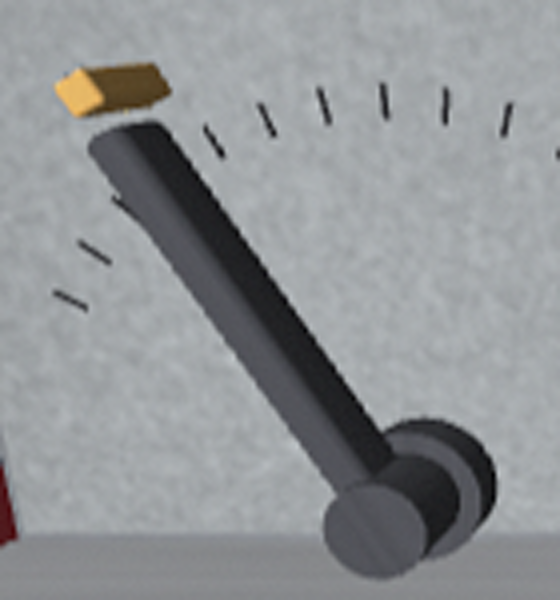

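```bash
python3 -c "
from rig import job,sensors
print(sensors.state()['clock'],job.job_done())"
```

```text
the job is handed in; nothing more can be done
23.1167 None
```

I did all three parts in the order asked and handed the job in at 23.1 s. No verdict is reported back.

- **Cup:** The white deck cup stands upside down on the free half of the tray. Its top was measured about 1.5 mm from the aim point. The bottle, table cup, jar and look-alikes are where they were.
- **Lamp lever:** I gripped the lever, swung it round to the tab and let go.
  - The near-overhead view put the tip within about 1 mm of the tab's line, roughly 0.007 rad short.
  - The later, more oblique view suggested up to about 2 mm (0.015 rad) in the same direction, but the blade's side face blurs that measurement. I left the lever as it was, since moving it after the lid step would have broken the order.
- **Lid:** I pressed the lid lever to its stop, at about 18 N. The lid slope measured about 0.89 rad (0.9 is fully up) and I held it for a little over 3 s. After release the pad reads 104.9 mm and the lid 128.1 mm, so both are back at rest, and the gripper is clear above everything.

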